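# Unhook the drained basket and stand it on the balance

## Robot

A 7-joint arm with a two-finger parallel gripper is mounted at the origin on the work surface. World frame = base frame: x ahead of the robot, y to its left, z up, the work surface at z = 0. Lengths are in m, angles in rad, forces in N, time in s.
With the tool pointing down it reaches from about 0.4 to 0.85 m from the base axis. Payload 4.5 kg.
Tool frame: the origin (TCP) lies on the centre line of the jaws, within the pads' length; the fingertips stand 17 mm ahead of it and the grasp point (between the pads) lies 2 mm behind it (r.tip_reach is the distance from the TCP to the fingertips, in m); z points along the fingers, y is the line along which they close (so a half turn about z gives the same grasp; the last joint's range is limited). The gripper opens to 88 mm and grips with 3 to 60 N. Pads are 18 mm wide; open, the fingers measure 123 mm over their backs; the gripper's body (75 mm by 187 mm) begins 45 mm behind the grasp point.
Start: joints at [-1.254, 0.689, -0.195, 1.565, 0.157, 0.902, -0.215], TCP at [0.174, 0.6, 0.256] pointing down, gripper open.
Joint ranges: [-3.01, 3.01], [-0.46, 2.08], [-1.47, 1.51], [0.13, 2.56], [-1, 4.14], [0.04, 2.09], [-2.66, 2.66]. Speed limits (rad/s): [2.57, 2.57, 3.14, 3.14, 3.14, 3.14, 3.14].

## Interface

Orientations are given as a unit quaternion [x, y, z, w].
In Python, from plant import r gives the robot as it stands.
- The arm moves only by the tool step_arm, never from a script. Its argument "steps" is a list of rows, each a list of 7 numbers: the shift along the tool's x, y, z in cm, then the turn, a rotation vector about the tool's x, y, z in degrees, then the gripper's target within -1 to 1 (shut at 1, half-way at 0, fully open at -1). A call has 1 to 8 rows; each row shifts and turns the commanded pose from where the row before left it, along the tool's axes as they then stand; what a row does not reach is not made up. A row lasts 1/8 s, in which the tool goes at most 62.5 mm and 10.7 degrees, less where a joint would pass 70% of its speed; a pose out of reach is approached as far as the arm can. A call with a gripper value outside its range is refused whole. The fingers move at their own pace and stop on an object; "force" is the grip in N (left out, the last holds). Time passes only in rows, so rows that do not move let the fingers close. It gives the time, the measured TCP pose, the force, the opening and the grip force at its end, in the units of the state.
- r.get_state(): the state, without advancing time (a new reading comes with each control period).
- r.snapshot(name): name is "scene" or "top" or "wrist"; returns a dict with "pixels" (400x640x3 uint8, red, green, blue), "fx", "fy", "cx", "cy" (pixels), "cam_to_world" (4x4, takes a point from camera to world coordinates). Camera axes: x right, y down, z forward; pixel columns grow to the right and rows downward; lengths in m; the calibration is good to about 2 mm. A picture is of the moment at which its call begins. There is no depth.
- r.finish_job(): hands the job in; it is judged then, once.
The state is a dict: "clock": time; "q": joint angles; "qd": joint speeds; "joint_torque": joint torques, N m; "tool_pos": TCP position; "eef_rot": TCP orientation; "contact_force": force on the tool from outside, world axes, zero at the start; "moment": the same for the moment, N m; "opening": opening from 0.0 (shut) to 1.0 (fully open); "finger_force": force on a finger pad.
Only numpy, scipy, OpenCV 4.12 (cv2) and the standard library are available. Lean on these libraries where they do the work, as an engineer would, in place of code of your own. Each camera call takes 0.05 s, during which the arm holds its last target. There are 200 camera calls.

## Task

The wire basket of washed stones has finished draining on the hook of the retort stand and is to be weighed. Take hold of its bail and ease it out of the deep hook without ever forcing it (feel your way up through the narrow mouth, past the tip, before drawing it away), then set it down gently, level and square, in the middle of the balance pan and let go. Keep the basket upright, do not lean on the stand or the balance, and leave the glassware where it is.

Things in the scene. Friction and masses are not known exactly. Their poses are not given: they have to be found in the camera images.
- basket: Open steel wire basket, 100 mm along its x, 140 mm along its y, 55 mm high, three stones fast in it; 0.2 to 0.36 kg in all. Origin: centre of its flat underside; z up. A rigid arched bail of 8 mm bar rises from the middles of its short ends (y = +-68 mm) to two level shoulders (y 14 to 54 mm either side), 135 mm above the underside. Its middle hangs in the hook.
- bail (a point): Middle of the bail, on the bar's centre line, 140 mm above the basket's underside: a raised notch 8 mm wide in which the hook lies, 5 mm above the level shoulders either side; axes as the basket's. At y = about -42 or +42 mm the 8 mm bar can be pinched from above, fingers closing along x; a tool leaning 20 degrees outward, away from the hook, has the most room.
- stand: Retort stand, fixed to the bench. Origin: on the bench under the basket; z up, x points from the basket to the upright rod. Base plate 12 mm thick, x -90 to +160 mm, 140 mm wide. Upright rod 12 mm thick, 512 mm tall, at x 130, y 21 mm. Its hook lies in the plane y = 0. More than 8 N between basket and hook strains the hook.
- boss (a point): Boss head (clamp) on the upright rod, 30 x 52 x 34 mm, 328 mm up; axes as the stand's. It holds the hooked 6 mm steel rod, which runs level from here towards -x and ends in the hook. The rod is pushed through more or less far each time, so where the hook lies along x, and where the bail lies in it, differs by up to 32 mm. No pose tells this; it must be felt or seen.
- pan_top (a point): Centre of the top of the balance pan, 75 mm above the bench; axes as the balance's. Steel pan 160 x 180 mm (x, y), 6 mm thick; it yields about 1 mm for each 4 N; more than 20 N overloads it.
- balance: White top-pan balance fixed on the bench, 250 mm along x, 200 mm along y. Origin: on the bench under the pan's centre; z up, display on the -x side, body top at 56 mm.
- beaker: Glass beaker, 84 mm across, 95 mm high, standing on the stand's base plate under the basket with 18 mm of room above it. Origin: centre of its underside. To be left alone.
- flask: Conical glass flask, 74 mm across, 108 mm high, on the bench. Origin: centre of its underside. To be left alone.
- jar: Amber glass jar, 52 mm across, 85 mm high, on the bench. Origin: centre of its underside. To be left alone.
- saddle_level (a point): A point at the height of the hook's saddle (258 mm, bar centre), under the hanging bail; axes as the stand's. Shape of the hook: from the level rod a shank goes 70 mm straight down; the level saddle goes on 60 mm to -x, then the bar goes up 18 mm, then a turned-in nose slants up and back towards the shank, to the tip. The bail lies on the saddle 16 to 50 mm from the shank.
- tip_level (a point): A point at the height of the tip of the hook's nose (303 mm, bar centre), not its place along x. The tip stands 18 mm from the shank, centre to centre: a mouth 12 mm clear, so the bail's centre passes only 7 to 11 mm from the shank's centre line. Elsewhere the nose stops it. With its middle above 315 mm the bail is over the tip and can be drawn to -x. Axes as the stand's.
Things that resemble listed ones, but are neither listed nor needed, are in the scene too. There is more than one size of the basket; the one meant has the size given above.

How it is judged:
On the way:
1. the basket is off the hook: its bail is more than 80 mm from the stand's origin and it touches nothing of the stand (horizontal distance between bail and stand above 0.08 m and contact force between basket and stand below 0.05 N), for 0.2 s.
At the end, for the whole second after the job is handed in: The basket stands released and at rest on the balance pan, level within 3 degrees, its centre within 25 mm of the pan's centre, square to the balance within 20 degrees (horizontal distance between basket and pan_top below 0.025 m and z of basket in the frame of pan_top between -0.004 and 0.004 m and angle between basket's own z axis and vertical below 0.05 rad and angle between the x axis of basket and the x axis of balance, either way round below 0.35 rad and contact force between basket and balance above 1.2 N and linear speed of basket below 0.02 m/s); the robot touches nothing.
It fails at once if the basket is forced against the hook or the stand (more than 8 N) (contact force between basket and stand above 8 N).
It fails at once if the robot pushes the stand (more than 15 N) (contact force between any of the arm, the fingers and stand above 15 N).
It fails at once if the balance is overloaded (more than 20 N) (contact force between any of basket, the fingers, the arm and balance above 20 N).
It fails at once if the basket is tipped (more than 30 degrees) (angle between basket's own z axis and vertical above 0.52 rad).
It fails at once if glassware is displaced (more than 15 mm) or knocked over (distance of any of beaker, flask, jar from where it was at the start of the episode above 0.015 m or angle between any of beaker, flask, jar's own z axis and vertical above 0.3 rad).
It also fails if it takes over 70 s, if anything falls off the work surface, if the arm or the gripper's body presses on something with over 40 N, if the wrist force passes 120 N, or if a joint passes its speed limit or range.

## Working session

There is one attempt and no reset: what is moved stays moved. The work goes in short steps, Python scripts to look and compute and a tool call to move; the robot and the scene stay as the last step left them, time stands still between calls to the robot, and variables do not carry over. Pictures are saved under pics/ and viewed, at most 11 in all, crops included, and the job is handed in when it is done.

Besides the shell and the picture viewer there is one more tool, called after "Request:" as name([rows], argument=value, ...), one row to a line, values as JSON. step_arm: Moves the arm, as the interface text tells. Its arguments: {"type":"object","properties":{"steps":{"type":"array","items":{"type":"array","items":{"type":"number"}}},"force":{"type":"number"}},"required":["steps"]}

```bash
mkdir -p pics
cat > h.py <<'E'
import numpy as np, cv2, pickle
from plant import r
from scipy.spatial.transform import Rotation as R
def snap(n,f):
    s=r.snapshot(n); pickle.dump(s,open(f'pics/{f}.pkl','wb')); cv2.imwrite(f'pics/{f}.png',s['pixels'][:,:,::-1]); return s
def load(f): return pickle.load(open(f'pics/{f}.pkl','rb'))
def ray(s,u,v):
    M=np.array(s['cam_to_world']); d=M[:3,:3]@[(u-s['cx'])/s['fx'],(v-s['cy'])/s['fy'],1]; return M[:3,3],d/np.linalg.norm(d)
def onz(s,u,v,z):
    o,d=ray(s,u,v); return o+d*(z-o[2])/d[2]
def proj(s,p):
    M=np.array(s['cam_to_world']); c=M[:3,:3].T@(np.array(p)-M[:3,3]); return np.array([s['fx']*c[0]/c[2]+s['cx'],s['fy']*c[1]/c[2]+s['cy']])
def tri(s1,p1,s2,p2):
    o1,d1=ray(s1,*p1); o2,d2=ray(s2,*p2); t=np.linalg.lstsq(np.c_[d1,-d2],o2-o1,rcond=None)[0]
    a=o1+t[0]*d1; b=o2+t[1]*d2; return (a+b)/2, np.linalg.norm(a-b)
E
python3 - <<'E'
from h import *
for n in ("scene","top","wrist"):
    s=snap(n,n); print(n,s['fx'],np.round(s['cam_to_world'],3).tolist())
print(r.get_state())
E
```

```text
scene 372.140934838969 [[-0.854, 0.326, -0.405, 0.976], [0.52, 0.516, -0.681, 0.63], [-0.014, -0.792, -0.61, 0.808], [0.0, 0.0, 0.0, 1.0]]
top 480.014928296555 [[-0.008, -0.993, 0.118, 0.431], [-1.0, 0.008, -0.001, -0.064], [0.001, -0.118, -0.993, 1.297], [0.0, 0.0, 0.0, 1.0]]
wrist 358.7070011257674 [[0.279, 0.928, 0.248, 0.11], [0.96, -0.269, -0.073, 0.62], [-0.001, 0.258, -0.966, 0.382], [0.0, 0.0, 0.0, 1.0]]
{'clock': 0.15, 'q': array([-1.25418237,  0.68977649, -0.19456117,  1.56607413,  0.15730886,
        0.90250147, -0.21509037]), 'qd': array([-0.00111828, -0.00299731, -0.00074945, -0.00358062,  0.00196472,
       -0.00141078, -0.00057332]), 'joint_torque': array([-9.49507776e-04, -5.27861667e+01, -1.26834456e+00, -1.53587419e+01,
       -5.25247981e-02,  3.88336586e-03,  1.11184547e-04]), 'tool_pos': array([0.1743047 , 0.59973973, 0.25511263]), 'eef_rot': array([ 1.40885300e-01,  9.90025689e-01, -6.81441195e-04, -5.30343986e-05]), 'contact_force': array([ 0.17439778,  0.95367578, -0.70752668]), 'moment': array([-0.03687092,  0.03316324,  0.03179997]), 'finger_force': 0.0, 'opening': 0.9977482270164136}
```

View pics/scene.png

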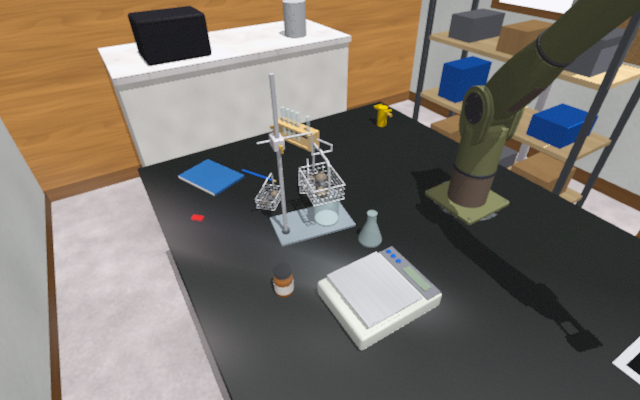

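View pics/top.png

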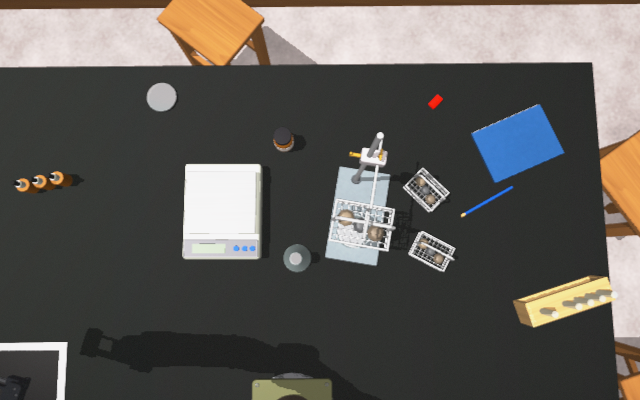

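Run:
```python
from h import *
t=load('top');s=load('scene')
for n,p,z in [('base',(341,167),.012),('base',(390,173),.012),('base',(377,265),.012),('base',(326,257),.012),('balTL',(186,164),.056),('TR',(261,164),.056),('BR',(262,258),.056),('BL',(182,259),.056),('flasktop',(296,258),.108),('jar',(283,134),.085),('rodbase',(357,181),.012)]: print(n,np.round(onz(t,*p,z),3))
a=cv2.resize(t['pixels'][140:280,300:400],None,fx=4,fy=4,interpolation=cv2.INTER_CUBIC)
b=cv2.resize(s['pixels'][120:260,260:360],None,fx=4,fy=4,interpolation=cv2.INTER_CUBIC)
cv2.imwrite('pics/c1.png',np.hstack([a,b])[:,:,::-1])
g=t['pixels'].astype(int)
# pan: bright region
m=((g.min(2)>190)).astype(np.uint8); m[:,:170]=0;m[:,275:]=0;m[:150]=0;m[275:]=0
c=max(cv2.findContours(m,0,2)[0],key=cv2.contourArea);print(cv2.minAreaRect(c))
```

```text
base [ 0.656 -0.138  0.012]
base [ 0.638 -0.27   0.012]
base [ 0.392 -0.229  0.012]
base [ 0.414 -0.094  0.012]
balTL [0.659 0.271 0.056]
TR [0.658 0.075 0.056]
BR [0.413 0.071 0.056]
BL [0.412 0.276 0.056]
flasktop [ 0.413 -0.018  0.108]
jar [0.731 0.015 0.085]
rodbase [ 0.617 -0.18   0.012]
((221.0, 211.0), (94.0, 76.0), 90.0)
```

View pics/c1.png

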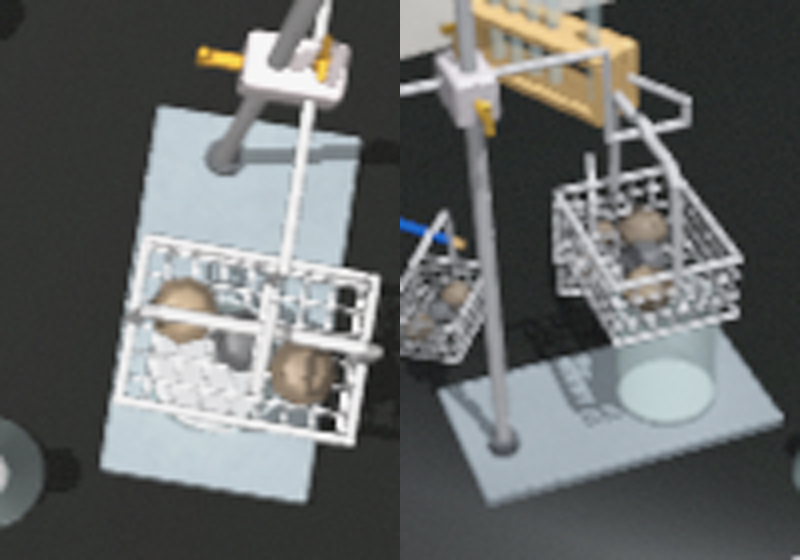

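```bash
cat >> h.py <<'E'
a=np.deg2rad(-9.9); O=np.array([.4905,-.177,0]); X=np.array([np.cos(a),np.sin(a),0]); Y=np.array([-np.sin(a),np.cos(a),0])
def S(p): p=np.array(p)-O; return np.round([p@X,p@Y,p[2]],4)
def W(x,y,z): return O+x*X+y*Y+np.array([0,0,z])
def ony(s,u,v,y=0):
    o,d=ray(s,u,v); return o+d*(((O-o)@Y+y)/(d@Y))
E
python3 - <<'E'
from h import *
t=load('top');s=load('scene')
for n,p in [('shanktop',(608,50)),('shankbot',(612,137)),('saddle end',(690,120)),('bend',(688,97)),('tip',(632,75)),('boss?',(500,72))]:
    q=(260+(p[0]-400)/4-.4,120+p[1]/4-.4); print(n,S(ony(s,*q)))
for n,p,z in [('rod near boss',(308,100),.328),('shanktop',(284,250),.328),('saddle far',(258,395),.258),('bail-',(378,352),.255),('bail+',(135,313),.255),('bailmid',(268,333),.265)]:
    print(n,S(onz(t,300+p[0]/4-.4,140+p[1]/4-.4,z)))
E
```

```text
shanktop [ 0.0239 -0.      0.3281]
shankbot [ 0.0227 -0.      0.2583]
saddle end [-0.0385 -0.      0.2587]
bend [-0.0367 -0.      0.2782]
tip [ 0.0064 -0.      0.305 ]
boss? [0.1022 0.     0.3272]
rod near boss [0.1152 0.0044 0.328 ]
shanktop [0.0369 0.0049 0.328 ]
saddle far [-0.0348 -0.      0.258 ]
bail- [-0.001 -0.061  0.255]
bail+ [-0.0017  0.0724  0.255 ]
bailmid [-0.0014  0.0004  0.265 ]
```

```bash
cat >> h.py <<'E'
def toolR(yaw=-9.9,lean=20):
    b=np.deg2rad(yaw); x=np.array([np.cos(b),np.sin(b),0]); y=np.array([-np.sin(b),np.cos(b),0]); l=np.deg2rad(lean)
    z=-np.array([0,0,1])*np.cos(l)+y*np.sin(l); return np.c_[np.cross(x,z),x,z]
def rel(p,Rm,Pp=None,PR=None):
    """shift cm in the tool axes (done first), then turn deg, from pose (default current)"""
    st=r.get_state(); Pp=st['tool_pos'] if Pp is None else Pp; PR=R.from_quat(st['eef_rot']).as_matrix() if PR is None else PR
    print('shift cm',np.round(PR.T@(np.array(p)-Pp)*100,2),'turn',np.round(np.rad2deg(R.from_matrix(PR.T@Rm).as_rotvec()),1))
E
python3 - <<'E'
from h import *
st=r.get_state(); R0=R.from_quat(st['eef_rot']).as_matrix()
A=np.array([.42,.25,.47]); Ry=toolR(lean=0); rel(A,Ry)
T=toolR(); g=W(-.0015,-.042,.260); B=g-T[:,2]*.13
rel(B,T,A,Ry); print(B,S(B),T)
E
```

```text
shift cm [-33.35 -26.76 -21.45] turn [-0.1  0.1 83.7]
shift cm [-49.5   14.14   8.78] turn [-0. 20.  0.]
[ 0.4741569  -0.26191724  0.38216004] [-0.0015 -0.0865  0.3822] [[ 0.16156051  0.98510933  0.05880322]
 [ 0.92569996 -0.1719291   0.33692723]
 [ 0.34202014  0.         -0.93969262]]
```

Request:
step_arm([
  [0,0,-5.4,0,0,0,-1],
  [0,0,-5.4,0,0,0,-1],
  [0,0,-5.4,0,0,0,-1],
  [0,0,-5.3,0,0,0,-1],
  [-4.2,-3.3,0,0,0,0,-1],
  [-4.2,-3.3,0,0,0,0,-1],
  [-4.2,-3.3,0,0,0,0,-1],
  [-4.2,-3.3,0,0,0,0,-1],
])

```text
clock: 1.15
tool_pos: [0.2997, 0.4248, 0.4705]
eef_rot: [0.141, 0.99, -0.0, 0.0]
contact_force: [0.5, 0.2, 0.7]
opening: 1.001
finger_force: 0.0
```

Request:
step_arm([
  [-4.2,-3.4,0,0,0,0,-1],
  [-4.2,-3.4,0,0,0,0,-1],
  [-4.2,-3.4,0,0,0,0,-1],
  [-4.2,-3.4,0,0,0,0,-1],
  [0,0,0,0,0,10,-1],
  [0,0,0,0,0,10,-1],
  [0,0,0,0,0,10,-1],
  [0,0,0,0,0,10,-1],
])

```text
clock: 2.15
tool_pos: [0.422, 0.2489, 0.4704]
eef_rot: [0.474, 0.881, -0.0, -0.0]
contact_force: [-0.3, -0.1, 0.2]
opening: 1.001
finger_force: 0.0
```

Request:
step_arm([
  [0,0,0,0,0,10,-1],
  [0,0,0,0,0,10,-1],
  [0,0,0,0,0,10,-1],
  [0,0,0,0,0,10,-1],
  [0,0,0,0,0,3.7,-1],
  [0,0,0,0,0,0,-1],
])

```text
clock: 2.9
tool_pos: [0.422, 0.2491, 0.4705]
eef_rot: [0.765, 0.644, -0.0, -0.0]
contact_force: [-0.5, 0.5, -0.9]
opening: 1.0
finger_force: 0.0
```

Run:
```python
from h import *
T=toolR(); B=W(-.0015,-.042,.260)-T[:,2]*.13; rel(B,T)
st=r.get_state(); print(st['tool_pos'],st['clock'],st['contact_force'],st['q'])
```

```text
shift cm [-49.45  13.88   8.85] turn [-0. 20.  0.]
[0.4219969  0.24907646 0.47048469] 2.9 [-0.49272152  0.46017009 -0.89309639] [-0.75589876  0.29096028  0.18286359  1.60493481 -0.05498048  1.25135289
 -0.73507369]
```

Request:
step_arm([
  [-5.5,1.5,0,0,0,0,-1],
  [-5.5,1.5,0,0,0,0,-1],
  [-5.5,1.5,0,0,0,0,-1],
  [-5.5,1.5,0,0,0,0,-1],
  [-5.5,1.6,0,0,0,0,-1],
  [-5.5,1.6,0,0,0,0,-1],
  [-5.5,1.6,0,0,0,0,-1],
  [-5.5,1.5,0,0,0,0,-1],
])

```text
clock: 3.9
tool_pos: [0.4678, -0.2071, 0.4707]
eef_rot: [0.765, 0.644, 0.0, -0.0]
contact_force: [-0.0, 0.1, 0.8]
opening: 1.002
finger_force: 0.0
```

Request:
step_arm([
  [-5.4,1.5,0,0,0,0,-1],
  [0,0,0,0,10,0,-1],
  [0,0,0,0,10,0,-1],
  [0,0,0,0,0,0,-1],
])

```text
clock: 4.4
tool_pos: [0.4716, -0.2648, 0.4692]
eef_rot: [0.756, 0.631, 0.132, -0.112]
contact_force: [-0.7, -0.6, -0.3]
opening: 0.998
finger_force: 0.0
```

Run:
```python
from h import *
T=toolR(); B=W(-.0015,-.042,.260)-T[:,2]*.09; rel(B,T)
st=r.get_state(); print(st['tool_pos'],S(st['tool_pos']),st['q'],st['contact_force'])
w=snap('wrist','w1')
M=np.array(w['cam_to_world']);print(S(M[:3,3]))
for n,p in dict(m42=W(-.0015,-.042,.26),mid=W(-.0015,0,.265),p42=W(-.0015,.042,.26),shank=W(.023,0,.258),shtop=W(.023,0,.328),tip=W(.005,0,.303)).items(): print(n,proj(w,p).round())
```

```text
shift cm [-2.65  0.23 12.3 ] turn [-0.   0.1 -0.4]
[ 0.47155037 -0.26481074  0.46922933] [-0.0036 -0.0898  0.4692] [ 0.41221433  0.47586048  0.33449796  1.3905187  -0.44562431  1.50085196
  0.62365549] [-0.70171444 -0.59079068 -0.3494562 ]
[-0.0037 -0.0702  0.6114]
m42 [319. 204.]
mid [318. 161.]
p42 [318. 121.]
shank [343. 162.]
shtop [349. 145.]
tip [326. 152.]
```

View pics/w1.png

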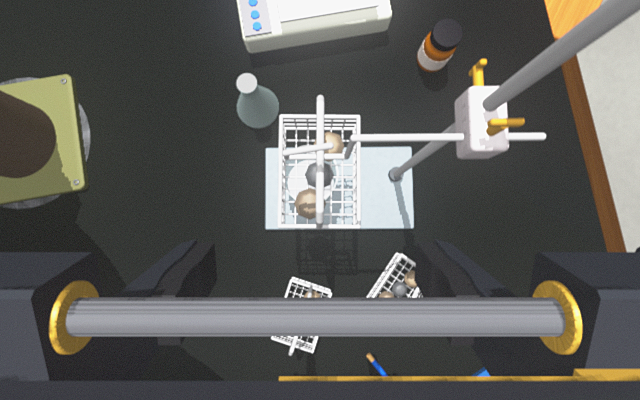

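Run:
```python
from h import *
s=load('scene');w=load('w1');t=load('top')
for n,p,pw in [('shanktop',(608,50),(353,137)),('tip',(632,75),None),('saddle end',(690,120),None),('shankbot',(612,137),None)]:
    q=(260+(p[0]-400)/4-.4,120+p[1]/4-.4); print(n,S(ony(s,*q,.005)))
    if pw: x,e=tri(s,q,w,pw);print(S(x),e)
for p in [(353,137),(460,136)]: print('w rod',S(onz(w,*p,.328)))
for p,z in [((320,97),.257),((320,226),.257),((319.5,160),.265),((287,152),.29)]: print('w bail',S(onz(w,*p,z)))
```

```text
shanktop [0.0257 0.005  0.3308]
[0.0259 0.0057 0.3312] 0.0001053506569400328
tip [0.0083 0.005  0.3079]
saddle end [-0.0363  0.005   0.2618]
shankbot [0.0245 0.005  0.2614]
w rod [0.0261 0.0066 0.328 ]
w rod [0.1122 0.0068 0.328 ]
w bail [0.0007 0.0676 0.257 ]
w bail [-0.0003 -0.0634  0.257 ]
w bail [-0.0004  0.0009  0.265 ]
w bail [-0.0301  0.0034  0.29  ]
```

Run:
```python
from h import *
T=toolR(); B=W(.000,-.039,.260)+T[:,2]*.002; rel(B,T)
print(np.round(r.get_state()['contact_force'],2))
```

```text
shift cm [-2.59  0.3  21.59] turn [-0.   0.1 -0.1]
[0.74 0.63 0.46]
```

Request:
step_arm([
  [-2.6,0.3,0,0,0,0,-1],
  [0,0,5,0,0,0,-1],
  [0,0,5,0,0,0,-1],
  [0,0,4,0,0,0,-1],
  [0,0,0,0,0,0,-1],
])

```text
clock: 5.08
tool_pos: [0.4803, -0.2343, 0.329]
eef_rot: [0.752, 0.636, 0.132, -0.114]
contact_force: [-1.0, -0.8, 0.6]
opening: 1.004
finger_force: 0.0
```

Run:
```python
from h import *
T=toolR(); B=W(.000,-.039,.260)+T[:,2]*.002; rel(B,T)
w=snap('wrist','w2'); s=snap('scene','s2')
print(proj(w,W(0,-.039,.26)),proj(s,W(0,-.039,.26)))
x=cv2.resize(w['pixels'],(500,312)); a=cv2.resize(s['pixels'][100:220,260:380],(312,312),interpolation=cv2.INTER_CUBIC)
cv2.imwrite('pics/c2.png',np.hstack([x[:,:480],a])[:,:,::-1])
```

```text
shift cm [-0.57  0.07  7.34] turn [-0.4 -0.1  0.3]
[317.70532742 233.91400113] [315.10475747 145.66840758]
```

View pics/c2.png

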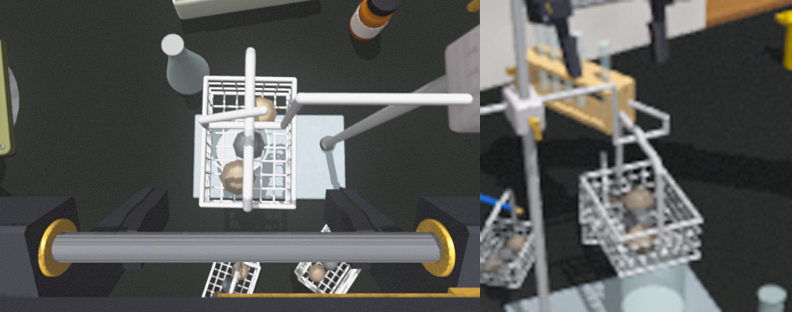

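Request:
step_arm([
  [-0.5,0.1,2,0,0,0,-1],
  [0,0,2,0,0,0,-1],
  [0,0,2,0,0,0,-1],
  [0,0,1.3,0,0,0,-1],
  [0,0,0,0,0,0,-1],
])

```text
clock: 5.8
tool_pos: [0.4851, -0.219, 0.2604]
eef_rot: [0.754, 0.634, 0.133, -0.111]
contact_force: [-0.5, -0.7, -0.9]
opening: 1.001
finger_force: 0.0
```

Run:
```python
from h import *
T=toolR(); B=W(.000,-.039,.260)+T[:,2]*.002; rel(B,T)
w=snap('wrist','w3'); s=snap('scene','s3')
x=w['pixels'][120:400,60:580]; a=cv2.resize(s['pixels'][100:220,260:380],(280,280),interpolation=cv2.INTER_CUBIC)
cv2.imwrite('pics/c3.png',np.hstack([x,a])[:,:,::-1])
print(r.get_state()['contact_force'])
```

```text
shift cm [ 0.3  -0.19  0.35] turn [0. 0. 0.]
[-0.18885922  0.35836589  0.01657042]
```

View pics/c3.png

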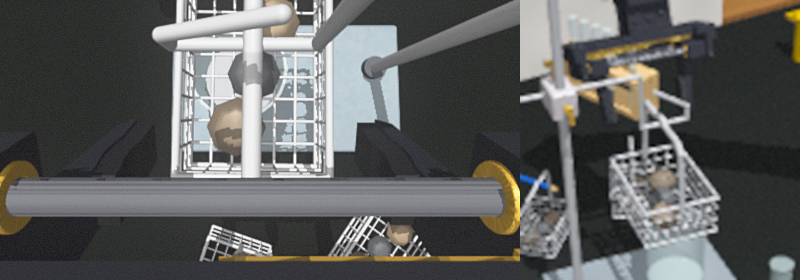

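Request:
step_arm([
  [0.3,-0.2,0.3,0,0,0,-1],
  [0,0,0,0,0,0,0],
  [0,0,0,0,0,0,0.5],
  [0,0,0,0,0,0,1],
  [0,0,0,0,0,0,1],
  [0,0,0,0,0,0,1],
  [0,0,0,0,0,0,1],
  [0,0,0,0,0,0,1],
], force=5)

```text
clock: 6.9
tool_pos: [0.4834, -0.2148, 0.2581]
eef_rot: [0.754, 0.634, 0.133, -0.112]
contact_force: [-0.2, -0.3, -0.1]
opening: 0.229
finger_force: 0.0
```

Request:
step_arm([
  [0,0,0,0,0,0,1],
  [0,0,0,0,0,0,1],
  [0,0,0,0,0,0,1],
  [0,0,0,0,0,0,1],
], force=50)

```text
clock: 7.4
tool_pos: [0.483, -0.2147, 0.258]
eef_rot: [0.754, 0.634, 0.133, -0.112]
contact_force: [-1.7, 0.5, 0.7]
opening: 0.053
finger_force: 49.9
```

Run:
```python
from h import *
for i in range(3):
    s=snap('scene','s4'); st=r.get_state(); print(np.round(st['contact_force'],2),np.round(st['moment'],3),S(st['tool_pos']),st['opening'])
```

```text
[-1.12  0.95  1.19] [-0.306  0.401  0.183] [-0.0008 -0.0384  0.258 ] 0.05583043065200608
[-1.08 -0.   -0.21] [-0.364  0.449  0.153] [-0.0007 -0.0384  0.2581] 0.05492223052127221
[-1.07  0.36  0.67] [-0.388  0.458  0.237] [-0.0007 -0.0384  0.2581] 0.056307769832521795
```

Request:
step_arm([
  [0.07,0,-0.19,0,0,0,1],
  [0.07,0,-0.19,0,0,0,1],
  [0.07,0,-0.19,0,0,0,1],
  [0,0,0,0,0,0,1],
  [0,0,0,0,0,0,1],
  [0,0,0,0,0,0,1],
])

```text
clock: 8.3
tool_pos: [0.4834, -0.2147, 0.2641]
eef_rot: [0.754, 0.634, 0.133, -0.112]
contact_force: [0.6, -0.3, -2.3]
opening: 0.056
finger_force: 49.9
```

Run:
```python
from h import *
for i in range(3):
    w=snap('wrist','w5'); s=snap('scene','s5'); st=r.get_state(); print(np.round(st['contact_force'],2),np.round(st['moment'],3),S(st['tool_pos']),st['opening'])
a=cv2.resize(s['pixels'][110:210,270:370],(500,500),interpolation=cv2.INTER_CUBIC); b=w['pixels'][0:400,200:500]
cv2.imwrite('pics/c5.png',np.hstack([a,cv2.copyMakeBorder(b,0,100,0,0,0)])[:,:,::-1])
```

```text
[-0.5  -0.44 -2.82] [-0.657  0.219  0.013] [-0.0005 -0.0384  0.2642] 0.05425124118114444
[-0.47  0.64 -2.78] [-0.6    0.176 -0.051] [-0.0005 -0.0384  0.2642] 0.05545639279169015
[-0.26 -0.1  -2.  ] [-0.577  0.162  0.043] [-0.0005 -0.0384  0.2642] 0.05655511764449273
```

View pics/c5.png

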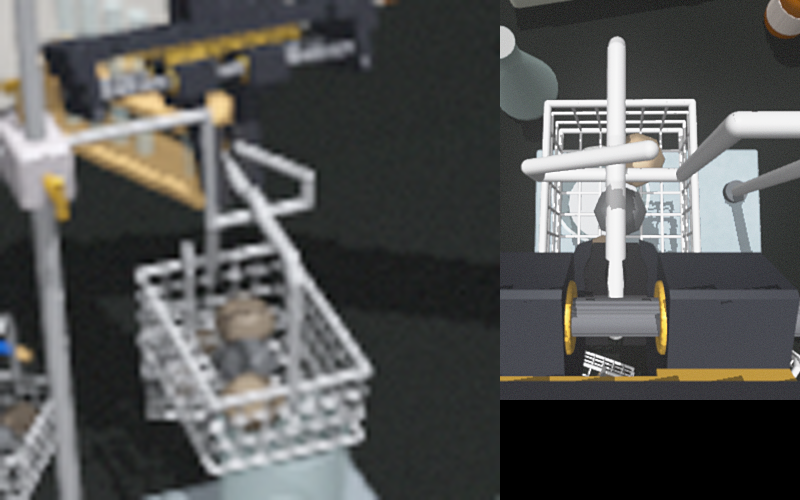

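Request:
step_arm([
  [0,0.3,0,0,0,0,1],
  [0,0.3,0,0,0,0,1],
  [0,0.3,0,0,0,0,1],
  [0,0.3,0,0,0,0,1],
  [0,0,0,0,0,0,1],
  [0,0,0,0,0,0,1],
])

```text
clock: 9.35
tool_pos: [0.4951, -0.2168, 0.2642]
eef_rot: [0.754, 0.634, 0.133, -0.112]
contact_force: [-0.1, 0.3, -2.2]
opening: 0.054
finger_force: 49.9
```

Request:
step_arm([
  [0,0.1,0,0,0,0,1],
  [0,0.1,0,0,0,0,1],
  [0,0,0,0,0,0,1],
])

```text
clock: 9.72
tool_pos: [0.4973, -0.2172, 0.2642]
eef_rot: [0.754, 0.634, 0.133, -0.112]
contact_force: [0.3, -0.3, -3.2]
opening: 0.059
finger_force: 49.9
```

```bash
cat > f.py <<'E'
from h import *
F=[];G=[]
for i in range(5):
    w=r.snapshot('wrist'); st=r.get_state(); F.append(st['contact_force']);G.append(st['moment'])
F=np.mean(F,0);print('F_s',np.round([F@X,F@Y,F[2]],2),'M',np.mean(G,0).round(3),S(st['tool_pos']),st['clock'])
E
python3 f.py
python3 - <<'E'
from h import *
w=snap('wrist','w6'); s=snap('scene','s6')
a=cv2.resize(s['pixels'][110:210,270:370],(400,400),interpolation=cv2.INTER_CUBIC); b=cv2.resize(w['pixels'][80:280,260:460],(400,400),interpolation=cv2.INTER_CUBIC)
cv2.imwrite('pics/c6.png',np.hstack([a,b])[:,:,::-1])
E
```

```text
F_s [-0.02 -0.36 -2.64] M [-0.604  0.197  0.013] [ 0.0135 -0.0384  0.2642] 9.975
```

View pics/c6.png

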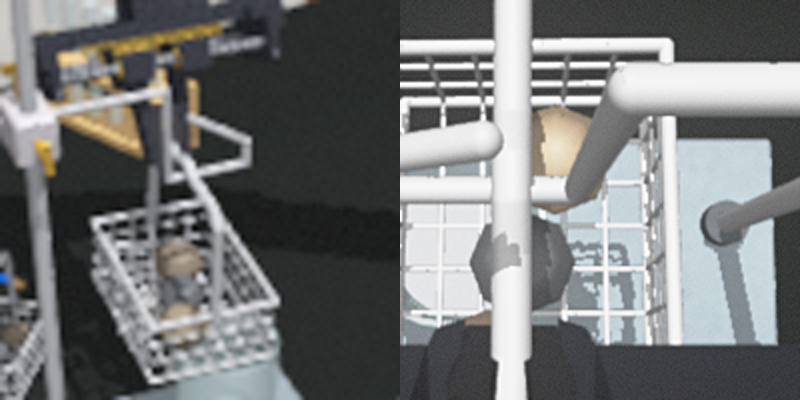

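Run:
```python
from h import *
w=load('w6'); c=lambda u,v:(260+(u-400)/2-.25,80+v/2-.25)
print('bail',S(onz(w,*c(512,100),.271)),S(onz(w,*c(512,300),.266)))
print('shank bottom',S(onz(w,*c(583,192),.258)),S(ony(w,*c(583,192),.004)))
print('shanktop',S(onz(w,*c(632,88),.328)))
print('tip',S(onz(w,*c(487,137),.303)))
g=w['pixels'].astype(int).sum(2)
for v in (160,165,170): print(v,g[v,300:370].tolist())
```

```text
bail [0.0129 0.0208 0.271 ] [ 0.0129 -0.0176  0.266 ]
shank bottom [0.0277 0.005  0.258 ] [0.0271 0.004  0.2641]
shanktop [0.0263 0.0054 0.328 ]
tip [0.0092 0.0058 0.303 ]
160 [467, 526, 483, 435, 448, 493, 591, 666, 697, 714, 722, 726, 730, 735, 739, 741, 738, 729, 720, 707, 694, 675, 652, 604, 533, 441, 380, 382, 376, 368, 378, 481, 643, 640, 634, 636, 645, 646, 638, 641, 630, 634, 630, 623, 626, 623, 592, 462, 374, 347, 359, 364, 353, 363, 351, 352, 344, 343, 335, 333, 330, 314, 312, 313, 291, 299, 344, 477, 622, 637]
165 [717, 761, 670, 486, 464, 454, 591, 664, 698, 714, 723, 726, 729, 735, 741, 741, 738, 729, 719, 713, 695, 676, 653, 594, 527, 449, 373, 382, 393, 387, 379, 386, 454, 607, 599, 601, 599, 610, 608, 594, 600, 598, 583, 595, 566, 401, 356, 349, 369, 365, 358, 355, 363, 346, 346, 337, 339, 343, 325, 306, 308, 286, 313, 426, 588, 643, 641, 641, 630, 630]
170 [721, 724, 724, 726, 720, 659, 578, 652, 696, 712, 723, 725, 729, 735, 741, 741, 738, 729, 721, 709, 691, 676, 648, 607, 532, 462, 471, 604, 735, 728, 723, 726, 723, 724, 725, 724, 725, 724, 726, 722, 725, 733, 690, 431, 356, 359, 361, 370, 363, 364, 337, 346, 328, 331, 322, 320, 312, 291, 298, 312, 314, 382, 508, 604, 720, 717, 714, 716, 708, 706]
```

Request:
step_arm([
  [0,0.1,0,0,0,0,1],
  [0,0.1,0,0,0,0,1],
  [0,0.1,0,0,0,0,1],
  [0,0.1,0,0,0,0,1],
  [0,0.1,0,0,0,0,1],
  [0,0,0,0,0,0,1],
  [0,0,0,0,0,0,1],
])

```text
clock: 10.95
tool_pos: [0.5021, -0.218, 0.2642]
eef_rot: [0.754, 0.634, 0.133, -0.112]
contact_force: [0.7, -1.0, -1.9]
opening: 0.057
finger_force: 49.9
```

```bash
python3 f.py
```

```text
F_s [ 0.1   0.44 -2.52] M [-0.623  0.175  0.007] [ 0.0185 -0.0384  0.2642] 11.2
```

Feel for the shank in 0.5 mm steps.

Request:
step_arm([
  [0,0.05,0,0,0,0,1],
  [0,0.05,0,0,0,0,1],
  [0,0,0,0,0,0,1],
])

```text
clock: 11.58
tool_pos: [0.5032, -0.2182, 0.2642]
eef_rot: [0.754, 0.634, 0.133, -0.112]
contact_force: [-0.1, 0.5, -2.3]
opening: 0.057
finger_force: 49.9
```

```bash
python3 f.py
```

```text
F_s [ 0.33  0.04 -2.12] M [-0.632  0.202 -0.008] [ 0.0195 -0.0384  0.2642] 11.825
```

Request:
step_arm([
  [0,0.05,0,0,0,0,1],
  [0,0.05,0,0,0,0,1],
  [0,0,0,0,0,0,1],
])

```text
clock: 12.2
tool_pos: [0.5041, -0.2183, 0.2642]
eef_rot: [0.754, 0.634, 0.133, -0.112]
contact_force: [0.2, 0.0, -3.1]
opening: 0.054
finger_force: 49.9
```

```bash
python3 f.py
```

```text
F_s [-0.21 -0.41 -2.22] M [-0.597  0.215  0.011] [ 0.0205 -0.0384  0.2642] 12.45
```

Request:
step_arm([
  [0,0.05,0,0,0,0,1],
  [0,0,0,0,0,0,1],
])

```text
clock: 12.7
tool_pos: [0.5044, -0.2184, 0.2642]
eef_rot: [0.754, 0.634, 0.133, -0.112]
contact_force: [-1.3, 0.8, -1.4]
opening: 0.056
finger_force: 49.9
```

```bash
python3 f.py
```

```text
F_s [-0.98  0.07 -2.69] M [-0.617  0.374  0.116] [ 0.0209 -0.0384  0.2642] 12.95
```

Request:
step_arm([
  [0,0.05,0,0,0,0,1],
  [0,0,0,0,0,0,1],
])

```text
clock: 13.2
tool_pos: [0.5048, -0.2185, 0.2641]
eef_rot: [0.754, 0.634, 0.133, -0.112]
contact_force: [-1.7, -0.1, -3.3]
opening: 0.06
finger_force: 50.0
```

```bash
python3 f.py
python3 - <<'E'
from h import *
w=snap('wrist','w7')
for v in (160,165,170): print(v,w['pixels'][v,300:350].astype(int).sum(1).tolist())
cv2.imwrite('pics/c7.png',cv2.resize(w['pixels'][80:280,260:460],(600,600),interpolation=cv2.INTER_CUBIC)[:,:,::-1])
E
```

```text
F_s [-1.89 -0.23 -2.38] M [-0.595  0.576  0.233] [ 0.0213 -0.0384  0.2642] 13.45
160 [715, 757, 662, 484, 524, 622, 675, 704, 718, 725, 726, 732, 738, 741, 740, 734, 724, 715, 705, 682, 663, 629, 563, 471, 363, 348, 355, 354, 360, 355, 355, 328, 344, 340, 326, 316, 313, 303, 296, 306, 301, 297, 436, 619, 633, 612, 605, 595, 576, 560]
165 [707, 759, 652, 485, 520, 624, 676, 700, 719, 723, 726, 732, 738, 741, 740, 735, 724, 715, 704, 678, 665, 636, 570, 482, 360, 347, 368, 355, 356, 348, 333, 339, 326, 331, 316, 312, 300, 302, 299, 300, 372, 514, 594, 575, 576, 562, 565, 548, 534, 522]
170 [722, 718, 729, 705, 508, 600, 674, 700, 717, 725, 726, 732, 738, 740, 740, 735, 725, 713, 699, 689, 661, 638, 570, 446, 370, 360, 368, 362, 349, 344, 342, 328, 320, 310, 318, 297, 312, 310, 340, 452, 514, 490, 475, 467, 453, 453, 439, 429, 419, 404]
```

Request:
step_arm([
  [0,-0.28,0,0,0,0,1],
  [0,0,0,0,0,0,1],
  [0,0,0,0,0,0,1],
  [0.1,0,-0.28,0,0,0,1],
  [0.1,0,-0.28,0,0,0,1],
  [0.1,0,-0.28,0,0,0,1],
  [0.1,0,-0.28,0,0,0,1],
  [0,0,0,0,0,0,1],
])

```text
clock: 14.5
tool_pos: [0.5025, -0.2182, 0.2764]
eef_rot: [0.754, 0.634, 0.133, -0.111]
contact_force: [0.4, 0.4, -2.1]
opening: 0.055
finger_force: 49.9
```

```bash
python3 f.py
```

```text
F_s [-0.28  0.43 -2.33] M [-0.609  0.184 -0.002] [ 0.0187 -0.0384  0.276 ] 14.75
```

Request:
step_arm([
  [0.07,0,-0.19,0,0,0,1],
  [0.07,0,-0.19,0,0,0,1],
  [0.07,0,-0.19,0,0,0,1],
  [0.07,0,-0.19,0,0,0,1],
  [0.07,0,-0.19,0,0,0,1],
  [0,0,0,0,0,0,1],
])

```text
clock: 15.5
tool_pos: [0.5024, -0.2181, 0.2864]
eef_rot: [0.754, 0.634, 0.133, -0.112]
contact_force: [-0.5, 0.2, -1.9]
opening: 0.056
finger_force: 49.9
```

```bash
python3 f.py
```

```text
F_s [ 0.23  0.22 -2.5 ] M [-0.628  0.188  0.022] [ 0.0187 -0.0384  0.2862] 15.75
```

Request:
step_arm([
  [0.07,0,-0.19,0,0,0,1],
  [0.07,0,-0.19,0,0,0,1],
  [0.07,0,-0.19,0,0,0,1],
  [0.07,0,-0.19,0,0,0,1],
  [0,0,0,0,0,0,1],
])

```text
clock: 16.38
tool_pos: [0.5024, -0.2181, 0.2945]
eef_rot: [0.754, 0.634, 0.133, -0.112]
contact_force: [0.5, 1.1, -1.6]
opening: 0.057
finger_force: 49.9
```

```bash
python3 f.py
```

```text
F_s [-0.07 -0.17 -2.34] M [-0.633  0.178 -0.01 ] [ 0.0187 -0.0384  0.2943] 16.625
```

Bail now about at tip height with no contact; continue up.

Request:
step_arm([
  [0.07,0,-0.19,0,0,0,1],
  [0.07,0,-0.19,0,0,0,1],
  [0.07,0,-0.19,0,0,0,1],
  [0.07,0,-0.19,0,0,0,1],
  [0.07,0,-0.19,0,0,0,1],
  [0,0,0,0,0,0,1],
])

```text
clock: 17.38
tool_pos: [0.5024, -0.2181, 0.3046]
eef_rot: [0.754, 0.634, 0.133, -0.112]
contact_force: [-0.3, 0.1, -2.3]
opening: 0.056
finger_force: 49.9
```

```bash
python3 f.py
```

```text
F_s [ 0.15  0.36 -2.34] M [-0.64   0.174 -0.021] [ 0.0186 -0.0384  0.3044] 17.625
```

Request:
step_arm([
  [0.07,0,-0.19,0,0,0,1],
  [0.07,0,-0.19,0,0,0,1],
  [0.07,0,-0.19,0,0,0,1],
  [0.07,0,-0.19,0,0,0,1],
  [0,0,0,0,0,0,1],
  [0,0,0,0,0,0,1],
])

```text
clock: 18.38
tool_pos: [0.5023, -0.2179, 0.3125]
eef_rot: [0.754, 0.634, 0.133, -0.112]
contact_force: [-0.4, -0.5, -1.8]
opening: 0.059
finger_force: 49.9
```

```bash
python3 f.py
python3 - <<'E'
from h import *
w=snap('wrist','w8'); s=snap('scene','s8')
a=cv2.resize(s['pixels'][90:210,270:370],(400,480),interpolation=cv2.INTER_CUBIC); b=cv2.resize(w['pixels'][60:300,260:460],(400,480),interpolation=cv2.INTER_CUBIC)
cv2.imwrite('pics/c8.png',np.hstack([a,b])[:,:,::-1])
E
```

```text
F_s [-0.11  0.17 -2.62] M [-0.647  0.165  0.01 ] [ 0.0187 -0.0383  0.3125] 18.625
```

View pics/c8.png

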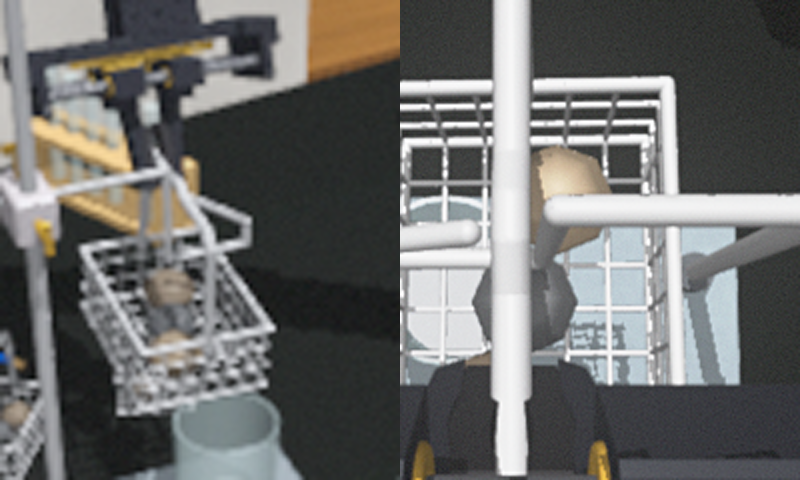

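Request:
step_arm([
  [0.07,0,-0.19,0,0,0,1],
  [0.07,0,-0.19,0,0,0,1],
  [0,0,0,0,0,0,1],
  [0,-0.3,0,0,0,0,1],
  [0,-0.3,0,0,0,0,1],
  [0,-0.3,0,0,0,0,1],
  [0,-0.3,0,0,0,0,1],
  [0,0,0,0,0,0,1],
])

```text
clock: 19.73
tool_pos: [0.4902, -0.2159, 0.3166]
eef_rot: [0.754, 0.634, 0.133, -0.112]
contact_force: [0.0, 1.0, -2.9]
opening: 0.056
finger_force: 49.9
```

```bash
python3 f.py
```

```text
F_s [ 0.22  0.26 -2.17] M [-0.634  0.166  0.007] [ 0.0068 -0.0383  0.3166] 19.975
```

Request:
step_arm([
  [0,-1.2,0,0,0,0,1],
  [0,-1.2,0,0,0,0,1],
  [0,-1.4,0,0,0,0,1],
  [0,-1.4,0,0,0,0,1],
  [0,-1.4,0,0,0,0,1],
  [0,-1.4,0,0,0,0,1],
  [0,-1,0,0,0,0,1],
  [0,0,0,0,0,0,1],
])

```text
clock: 20.98
tool_pos: [0.4012, -0.2004, 0.3167]
eef_rot: [0.754, 0.633, 0.133, -0.112]
contact_force: [-0.0, 0.6, -2.8]
opening: 0.059
finger_force: 49.9
```

```bash
python3 f.py
python3 - <<'E'
from h import *
t=load('top'); g=t['pixels'].astype(int).sum(2)
print('col220',list(zip(range(158,264),g[158:264,220])) and g[158:264,220].tolist()); print('col200',g[158:264,200].tolist());print('row200',g[200,176:270].tolist())
E
```

```text
F_s [-0.12 -0.16 -2.28] M [-0.632  0.191 -0.004] [-0.0828 -0.0383  0.3165] 21.225
col220 [165, 164, 163, 162, 166, 221, 671, 734, 738, 738, 738, 738, 738, 705, 729, 732, 732, 732, 731, 732, 733, 733, 735, 735, 736, 734, 735, 735, 738, 735, 735, 735, 735, 735, 735, 738, 738, 738, 738, 736, 735, 736, 738, 738, 738, 736, 738, 738, 738, 737, 738, 738, 738, 738, 736, 736, 736, 736, 738, 738, 738, 736, 737, 738, 738, 738, 738, 738, 738, 738, 738, 738, 738, 738, 738, 717, 735, 738, 738, 738, 738, 563, 581, 615, 613, 633, 666, 674, 674, 671, 673, 674, 674, 674, 674, 633, 615, 615, 653, 639, 597, 327, 159, 158, 158, 159]
col200 [156, 164, 163, 161, 159, 228, 671, 734, 738, 738, 738, 738, 738, 705, 730, 735, 735, 733, 732, 733, 735, 735, 736, 735, 736, 735, 735, 735, 735, 735, 735, 736, 735, 735, 735, 738, 738, 738, 738, 736, 735, 735, 735, 735, 736, 735, 735, 736, 738, 735, 735, 738, 738, 738, 738, 738, 737, 738, 738, 738, 738, 738, 738, 738, 738, 738, 738, 738, 738, 738, 738, 738, 738, 738, 738, 627, 730, 738, 738, 738, 738, 639, 606, 628, 628, 482, 652, 679, 681, 681, 680, 681, 680, 682, 681, 644, 628, 630, 660, 640, 602, 329, 160, 160, 156, 160]
row200 [159, 163, 165, 165, 159, 159, 162, 161, 672, 732, 735, 736, 736, 736, 736, 735, 735, 735, 735, 735, 735, 735, 735, 735, 735, 735, 736, 735, 735, 735, 735, 736, 735, 735, 735, 735, 735, 735, 736, 736, 736, 736, 736, 738, 738, 738, 738, 738, 738, 738, 738, 738, 738, 737, 738, 738, 738, 736, 737, 736, 736, 736, 736, 735, 735, 735, 735, 735, 735, 735, 735, 735, 735, 735, 735, 735, 735, 733, 729, 653, 568, 592, 560, 481, 357, 259, 172, 107, 95, 98, 101, 100, 98, 105]
```

Run:
```python
from h import *
t=load('top'); P=onz(t,219.5,202.3,.075)
for q in [(219.5,171),(219.5,233.5),(183.7,202),(255,202)]: print(onz(t,*q,.075).round(4))
print('pan',P.round(4))
# cross-check edges scene
# bail/basket in wrist now: notch
w=snap('wrist','w9'); s=snap('scene','s9'); t2=snap('top','t9')
st=r.get_state(); Rt=R.from_quat(st['eef_rot']).as_matrix(); print(Rt.round(3))
# basket centre offset from grasp along Y_s: +.042
g=st['tool_pos']-Rt[:,2]*.002; print('grasp',g.round(4),'basket est',(g+.042*Y-[0,0,.135]).round(4))
def crop(i,c): 
    u,v=map(int,c); return cv2.resize(i['pixels'][max(v-60,0):v+60,u-60:u+60],(400,400),interpolation=cv2.INTER_CUBIC)
B=g+.042*Y-[0,0,.1]; print(proj(s,B),proj(t2,B))
cv2.imwrite('pics/c9.png',np.hstack([crop(s,proj(s,B)),crop(t2,proj(t2,B))])[:,:,::-1])
```

```text
[0.6368 0.1795 0.075 ]
[0.476  0.1771 0.075 ]
[0.5571 0.2699 0.075 ]
[0.5557 0.0875 0.075 ]
pan [0.5556 0.1783 0.075 ]
[[ 0.161  0.985  0.059]
 [ 0.926 -0.172  0.337]
 [ 0.342  0.    -0.94 ]]
grasp [ 0.402  -0.2011  0.3184] basket est [ 0.4092 -0.1597  0.1834]
[345.932283   158.85355619] [357.63224017 260.03750144]
```

View pics/c9.png

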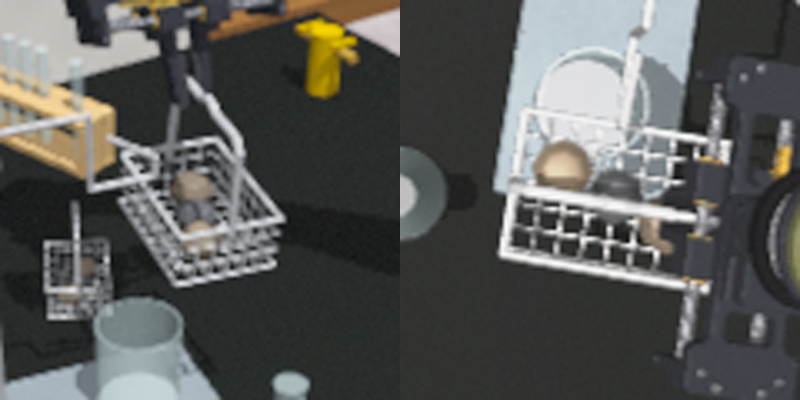

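Run:
```python
from h import *
s=load('s9');t=load('t9')
S9=lambda u,v:(285+.3*u-.35,98+.3*v-.35); T9=lambda u,v:(297+.3*(u-400)-.35,200+.3*v-.35)
A,e1=tri(s,S9(172,236),t,T9(522,108)); B,e2=tri(s,S9(118,152),t,T9(730,146))
print(A.round(4),e1,B.round(4),e2,np.linalg.norm(A-B),np.rad2deg(np.arcsin((A-B)[2]/.14)),'yaw',np.rad2deg(np.arctan2(-(A-B)[0],(A-B)[1])))
st=r.get_state();T=toolR(yaw=0);
rel([.5556,.1783-.039,.35],T)
```

```text
[ 0.4743 -0.1078  0.2342] 0.0075799774573104125 [ 0.4471 -0.2426  0.2442] 0.0052064638106509974 0.1378724578651991 -4.084941372046128 yaw -11.425475219652094
shift cm [35.07  9.29  9.2 ] turn [ 3.4 -0.  -9.3]
```

Request:
step_arm([
  [1.2,-0.22,0.42,0,0,0,1],
  [2.3,-0.43,0.84,0,0,0,1],
  [2.3,-0.43,0.84,0,0,0,1],
  [2.3,-0.43,0.84,0,0,0,1],
  [2.5,0.5,0.9,0,0,0,1],
  [2.5,1.2,0.9,0,0,0,1],
  [2.5,1.2,0.9,0,0,0,1],
  [2.5,1.2,0.9,0,0,0,1],
])

```text
clock: 22.38
tool_pos: [0.4604, -0.0134, 0.3171]
eef_rot: [0.754, 0.634, 0.133, -0.112]
contact_force: [-0.8, -1.0, -2.0]
opening: 0.055
finger_force: 49.9
```

Request:
step_arm([
  [2.5,1.2,0.9,0,0,0,1],
  [2.5,1.2,0.9,0,0,0,1],
  [2.5,1.2,0.9,0,0,0,1],
  [2.5,1.2,0.9,0,0,0,1],
  [1.0,0.8,0.4,0,0,0,1],
  [0,0,0,1.1,0,-3.1,1],
  [0,0,0,1.1,0,-3.1,1],
  [0,0,0,1.1,0,-3.1,1],
])

```text
clock: 23.38
tool_pos: [0.5352, 0.0898, 0.3169]
eef_rot: [0.696, 0.697, 0.123, -0.123]
contact_force: [0.7, 0.3, -1.3]
opening: 0.053
finger_force: 50.0
```

```bash
python3 f.py
python3 - <<'E'
from h import *
rel([.5556,.1783-.039,.30],toolR(yaw=0))
w=snap('wrist','w10'); s=snap('scene','s10'); t=snap('top','t10')
st=r.get_state(); print(st['opening'])
B=st['tool_pos']+[0,.039,-.1]; print(proj(w,B),proj(s,B),proj(t,B))
# rim ends: light pixels in scene
E
```

```text
F_s [ 0.11  0.35 -2.57] M [-0.627  0.047 -0.007] [-0.0017  0.2709  0.317 ] 23.625
shift cm [4.04 2.01 3.28] turn [ 0.1  0.  -0.1]
0.05625916616901394
[316.11272213 204.23629032] [371.37924871 228.14543468] [228.67530414 204.68338052]
```

Request:
step_arm([
  [1.6,0.7,0.6,0,0,0,1],
  [1.6,0.7,0.6,0,0,0,1],
  [1.4,0.6,0.5,0,0,0,1],
  [-0.7,0,1.88,0,0,0,1],
  [-0.7,0,1.88,0,0,0,1],
  [-0.7,0,1.88,0,0,0,1],
  [-0.7,0,1.88,0,0,0,1],
  [0,0,0,0,0,0,1],
])

```text
clock: 24.78
tool_pos: [0.5551, 0.1397, 0.2353]
eef_rot: [0.696, 0.696, 0.122, -0.123]
contact_force: [0.2, 0.0, -2.1]
opening: 0.053
finger_force: 50.0
```

Request:
step_arm([
  [-0.34,0,0.94,0,0,0,1],
  [0,0,0,0,0,0,1],
])

```text
clock: 25.02
tool_pos: [0.5558, 0.1391, 0.2265]
eef_rot: [0.696, 0.696, 0.123, -0.122]
contact_force: [-0.1, 0.8, -2.4]
opening: 0.055
finger_force: 50.0
```

```bash
python3 f.py
python3 - <<'E'
from h import *
rel([.5556,.1783-.040,.208],toolR(yaw=0))
w=snap('wrist','w11'); s=snap('scene','s11'); t=snap('top','t11')
B=r.get_state()['tool_pos']+[0,.04,-.1]
def crop(i,c,h=75): 
    u,v=map(int,c);print(u-h,v-h); return cv2.resize(i['pixels'][max(v-h,0):v+h,u-h:u+h],(400,400),interpolation=cv2.INTER_CUBIC)
cv2.imwrite('pics/c11.png',np.hstack([crop(s,proj(s,B)),crop(t,proj(t,B))])[:,:,::-1])
E
```

```text
F_s [ 0.08  0.04 -1.98] M [-0.631  0.09   0.007] [0.0104 0.3224 0.2271] 25.275
shift cm [-0.71 -0.07  1.78] turn [ 0.1 -0.   0. ]
299 195
140 125
```

View pics/c11.png

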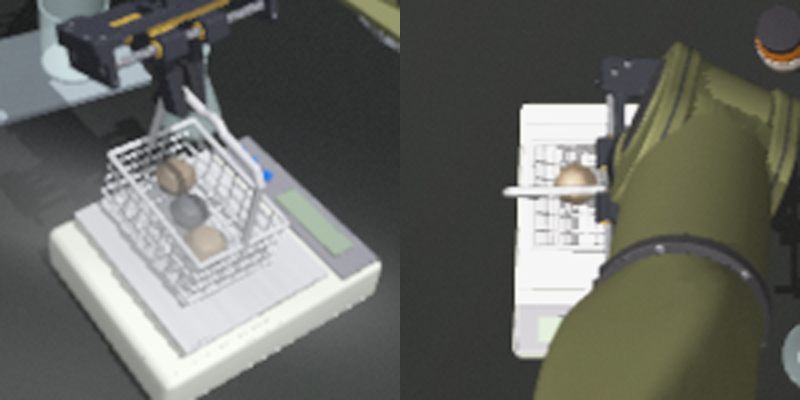

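Request:
step_arm([
  [-0.14,0,0.38,0,0,0,1],
  [-0.14,0,0.38,0,0,0,1],
  [0,0,0,0,0,0,1],
])

```text
clock: 25.8
tool_pos: [0.5561, 0.1386, 0.2183]
eef_rot: [0.697, 0.696, 0.123, -0.122]
contact_force: [0.5, -0.6, -1.5]
opening: 0.056
finger_force: 50.1
```

```bash
python3 f.py
```

```text
F_s [ 0.32 -0.29 -1.57] M [-0.562 -0.007 -0.085] [0.0103 0.3225 0.2187] 26.05
```

Request:
step_arm([
  [-0.07,0,0.19,0,0,0,1],
  [0,0,0,0,0,0,1],
  [0,0,0,0,0,0,1],
])

```text
clock: 26.42
tool_pos: [0.5563, 0.1386, 0.2167]
eef_rot: [0.697, 0.696, 0.124, -0.122]
contact_force: [0.8, -1.1, 1.1]
opening: 0.056
finger_force: 50.1
```

```bash
python3 f.py
```

```text
F_s [ 1.18 -1.47  0.96] M [-0.641 -0.161 -0.119] [0.0104 0.3223 0.2166] 26.675
```

Request:
step_arm([
  [-0.07,0,0.19,0,0,0,1],
  [0,0,0,0,0,0,1],
  [0,0,0,0,0,0,1],
])

```text
clock: 27.05
tool_pos: [0.5558, 0.139, 0.2144]
eef_rot: [0.696, 0.696, 0.123, -0.122]
contact_force: [2.1, -1.5, -1.1]
opening: 0.055
finger_force: 50.1
```

```bash
python3 f.py
```

```text
F_s [ 1.19 -1.32  0.64] M [-0.554 -0.071 -0.069] [0.01   0.3224 0.2145] 27.3
```

Request:
step_arm([
  [0,0,0,0,0,0,1],
  [-0.07,0,0.19,0,0,0,1],
  [0,0,0,0,0,0,1],
  [0,0,0,0,0,0,1],
], force=12)

```text
clock: 27.8
tool_pos: [0.5558, 0.1389, 0.2124]
eef_rot: [0.696, 0.696, 0.123, -0.122]
contact_force: [1.4, -0.3, -0.2]
opening: 0.079
finger_force: 12.0
```

```bash
python3 f.py
```

```text
F_s [ 0.79 -0.87 -0.5 ] M [-0.521 -0.028 -0.106] [0.01   0.3224 0.2125] 28.05
```

Request:
step_arm([
  [-0.07,0,0.19,0,0,0,1],
  [0,0,0,0,0,0,1],
  [0,0,0,0,0,0,1],
])

```text
clock: 28.42
tool_pos: [0.556, 0.1387, 0.2105]
eef_rot: [0.697, 0.696, 0.123, -0.122]
contact_force: [0.8, -1.1, -1.1]
opening: 0.076
finger_force: 12.0
```

```bash
python3 f.py
python3 - <<'E'
from h import *
s=snap('scene','s12'); a=load('s11')
# notable: rim change between s11 and s12
print(r.get_state()['opening'],r.get_state()['finger_force'])
E
```

```text
F_s [ 0.78 -1.34  0.36] M [-0.574 -0.073 -0.087] [0.0102 0.3223 0.2105] 28.675
0.07346201547972311 11.99771024286747
```

Request:
step_arm([
  [-0.07,0,0.19,0,0,0,1],
  [0,0,0,0,0,0,1],
  [0,0,0,0,0,0,1],
], force=8)

```text
clock: 29.1
tool_pos: [0.5561, 0.1387, 0.2085]
eef_rot: [0.697, 0.696, 0.123, -0.122]
contact_force: [1.0, -0.6, 1.1]
opening: 0.084
finger_force: 8.0
```

```bash
python3 f.py
```

```text
F_s [ 1.85 -1.63  1.23] M [-0.569 -0.132 -0.11 ] [0.0103 0.3223 0.2085] 29.35
```

Request:
step_arm([
  [-0.07,0,0.19,0,0,0,1],
  [0,0,0,0,0,0,1],
  [0,0,0,0,0,0,1],
])

```text
clock: 29.72
tool_pos: [0.5567, 0.1386, 0.2069]
eef_rot: [0.697, 0.696, 0.124, -0.122]
contact_force: [3.2, -2.5, 4.6]
opening: 0.08
finger_force: 8.0
```

```bash
python3 f.py
python3 - <<'E'
from h import *
# straight top-rim line tracking in scene: compare frames in basket crop
A=[load('s11'),snap('scene','s12')]
for i in A:
    c=cv2.cvtColor(cv2.resize(i['pixels'][195:345,299:449],(600,600),interpolation=cv2.INTER_CUBIC),cv2.COLOR_RGB2GRAY)
    L=cv2.createLineSegmentDetector().detect(c)[0][:,0]
    n=np.hypot(L[:,2]-L[:,0],L[:,3]-L[:,1]); print((L[n>95]/4).round(1).tolist())
E
```

```text
F_s [ 2.94 -2.    5.5 ] M [-0.48  -0.434 -0.217] [0.011  0.3223 0.2069] 29.975
[[95.69999694824219, 68.69999694824219, 73.0999984741211, 44.099998474121094], [73.4000015258789, 149.39999389648438, 94.30000305175781, 137.3000030517578], [14.199999809265137, 42.79999923706055, 57.099998474121094, 30.399999618530273], [99.4000015258789, 134.1999969482422, 140.0, 110.0999984741211], [139.5, 94.30000305175781, 93.0999984741211, 51.0], [127.9000015258789, 104.9000015258789, 107.9000015258789, 84.9000015258789], [17.399999618530273, 96.30000305175781, 56.900001525878906, 149.8000030517578], [67.30000305175781, 134.10000610351562, 41.599998474121094, 102.5999984741211], [28.700000762939453, 81.19999694824219, 70.0999984741211, 132.39999389648438], [122.5, 103.9000015258789, 97.19999694824219, 118.5999984741211], [56.599998474121094, 77.80000305175781, 74.30000305175781, 100.4000015258789], [19.200000762939453, 89.19999694824219, 62.70000076293945, 146.39999389648438], [96.19999694824219, 118.80000305175781, 72.69999694824219, 132.1999969482422], [63.900001525878906, 146.10000610351562, 123.19999694824219, 111.5999984741211]]
[[73.19999694824219, 149.5, 94.30000305175781, 137.3000030517578], [142.3000030517578, 96.80000305175781, 92.9000015258789, 50.900001525878906], [18.5, 97.80000305175781, 56.79999923706055, 149.60000610351562], [63.900001525878906, 146.10000610351562, 142.1999969482422, 100.5], [129.8000030517578, -0.10000000149011612, 149.8000030517578, 13.699999809265137], [73.4000015258789, 118.80000305175781, 58.0, 100.4000015258789], [28.5, 81.5, 70.19999694824219, 133.1999969482422], [58.099998474121094, 122.69999694824219, 42.29999923706055, 103.30000305175781], [43.099998474121094, 103.0999984741211, 27.200000762939453, 83.69999694824219], [57.900001525878906, 100.30000305175781, 40.70000076293945, 80.5999984741211], [19.299999237060547, 89.30000305175781, 62.79999923706055, 146.60000610351562]]
```

Request:
step_arm([
  [0.05,0,-0.14,0,0,0,1],
  [0,0,0,0,0,0,1],
  [0,0,0,0,0,0,0.7],
  [0,0,0,0,0,0,0.5],
  [0,0,0,0,0,0,0.3],
  [0,0,0,0,0,0,0.3],
])

```text
clock: 30.78
tool_pos: [0.5555, 0.139, 0.2077]
eef_rot: [0.696, 0.696, 0.123, -0.123]
contact_force: [-0.9, 0.0, 0.1]
opening: 0.354
finger_force: 0.0
```

```bash
python3 f.py
```

```text
F_s [ 0.15 -0.03  0.04] M [-0.401  0.082 -0.007] [0.0101 0.3223 0.2079] 31.025
```

Released, no force. Retreat along the tool axis.

Request:
step_arm([
  [0,0,-1,0,0,0,0.3],
  [0,0,-2,0,0,0,0.3],
  [0,0,-3,0,0,0,0.3],
  [0,0,-4,0,0,0,0.3],
  [0,0,-4,0,0,0,0.3],
  [0,0,-4,0,0,0,0.3],
  [0,0,0,0,0,0,0.3],
  [0,0,0,0,0,0,0.3],
])

```text
clock: 32.02
tool_pos: [0.5551, 0.0774, 0.3769]
eef_rot: [0.696, 0.696, 0.123, -0.123]
contact_force: [-0.1, 0.8, 0.3]
opening: 0.35
finger_force: 0.0
```

```bash
python3 f.py
python3 - <<'E'
from h import *
s=snap('scene','s13');w=snap('wrist','w13');t=snap('top','t13')
# expected rim corners if basket is centred, level, square
P=np.array([.5556,.1783,.075])
for sx in (-1,1):
    for sy in (-1,1): 
        c=P+[.05*sx,.07*sy,.055]; print(sx,sy,proj(s,c).round(1),proj(w,c).round(1))
i=s; c=cv2.cvtColor(cv2.resize(i['pixels'][195:345,299:449],(600,600),interpolation=cv2.INTER_CUBIC),cv2.COLOR_RGB2GRAY)
L=cv2.createLineSegmentDetector().detect(c)[0][:,0]; n=np.hypot(L[:,2]-L[:,0],L[:,3]-L[:,1]); print((L[n>100]/4+[299,195,299,195]).round(1).tolist())
c=cv2.cvtColor(w['pixels'],cv2.COLOR_RGB2GRAY)
L=cv2.createLineSegmentDetector().detect(c)[0][:,0]; n=np.hypot(L[:,2]-L[:,0],L[:,3]-L[:,1]); L=L[(n>35)&(L[:,1]<260)]; print(L.round(0).astype(int).tolist())
E
```

```text
F_s [0.11 0.14 0.03] M [-0.384  0.07   0.012] [0.02   0.2619 0.3761] 32.275
-1 -1 [373.2 244.6] [270.  223.1]
-1 1 [410.5 280.6] [271.4  97.4]
1 -1 [341.  259.8] [362.5 223. ]
1 1 [376.4 299.3] [361.   97.4]
[[355.3, 223.6, 338.6, 200.1], [323.9, 234.8, 356.1, 225.2], [439.5, 290.2, 392.1, 246.0], [317.7, 293.0, 355.9, 344.7], [362.9, 341.1, 441.2, 295.5], [327.6, 276.1, 369.0, 327.5], [368.1, 308.1, 348.6, 284.7], [366.0, 328.7, 340.6, 297.6], [318.1, 284.1, 361.7, 341.4], [402.6, 269.2, 424.4, 290.2]]
[[361, 94, 323, 94], [313, 94, 274, 93], [397, 242, 395, 103], [273, 97, 213, 96], [211, 99, 205, 239], [314, 73, 315, 137], [581, 100, 588, 203], [320, 151, 322, 71], [209, 245, 246, 245], [314, 139, 314, 196], [263, 243, 349, 246], [274, 213, 277, 98], [281, 129, 282, 168], [359, 99, 358, 214], [354, 214, 353, 133], [247, 98, 243, 242], [613, 226, 618, 297], [597, 1, 602, 70], [278, 96, 313, 97], [603, 69, 580, 100], [272, 217, 311, 218], [324, 218, 361, 219], [235, 176, 237, 113], [357, 239, 277, 239], [364, 101, 363, 218], [219, 114, 218, 149], [589, 213, 594, 294], [379, 183, 379, 101], [381, 102, 382, 192], [270, 189, 273, 101], [575, 1, 581, 83], [253, 217, 253, 178], [619, 150, 594, 186], [361, 198, 362, 124]]
```

```bash
python3 -c "
from plant import r
print(r.finish_job())"
```

```text
the job is handed in; nothing more can be done
None
```

The basket came off the hook without being forced. It now stands released on the balance pan, about level and square and within roughly 5 mm of the pan's centre by the wrist camera. The job was handed in at about 32 s and no verdict came back.

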